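# Take a filter window off the inspection stage and seat it in the bonding nest

## Task

The thin amber glass window lies flat in the channel of the black inspection stage, under a sprung hold-down, and cannot be gripped there. Press on it with the fingertips, just firmly enough to take it along, and slide it out over the open front of the stage until about a third of its length overhangs; then grip it by its long edges, lift it off and lay it in the pin nest, fully down on both rests between the pins, and let go. It is glass: never press it hard onto the stage or the nest, do not let it fall, and leave the other things on the bench where they are.

Things in the scene. Friction and masses are not known exactly. Their poses are not given: they have to be found in the camera images.
- window: the amber glass window, a flat polished pane 100 x 40 x 3 mm, 30 g. Origin: centre of its underside. x along its 100 mm length, y along its 40 mm width, z up (top face at +3 mm). At the start its -x end points to the stage's open front and lies 8 to 14 mm behind the front edge. A press of more than 30 N counts as cracking it, jolts included: come down on it at about 5 mm/s.
- stage: the black inspection stage, fixed, 150 (x) x 84 (y) mm, on levelling feet that raise it 1 to 11 mm. Origin below its centre, 36 mm under its flat top; -x is its open front, roughly towards the robot. The pane lies in a 43 mm wide channel between rails 2 mm high; a stop 5 mm high 116 mm behind the front edge closes the rear: the pane leaves only forward or upward.
- stage_edge (a point): middle of the front upper edge, level with the flat top (37 to 47 mm above the bench); axes as the stage. The pane's underside lies at z = 0 here; its overhang is 50 mm minus the x of its origin in this frame. The top floats on springs: a 3 N press sinks it some millimetres until it stands firm; let go, it rises again. In front of and below the edge all is clear. Press behind it.
- hold_lip (a point): underside of the rolled lip of the 30 mm wide steel hold-down; it presses on the rear of the pane with about 6 N, 93 mm behind the front edge (stage x = +18 mm). Its toe reaches 9 mm further forward: press in front of that. When the pane has slid about 15 to 21 mm the lip drops off behind it. Friction: pane/stage about 0.12, pane/lip 0.2: a press under 7 N slips, 12 to 16 N drags the pane.
- hold_down (a joint): angle of the sprung hold-down on its hinge at the stage's rear (stage x = +60 mm, 10 mm above its top): 0 with the lip on the pane, about -0.06 when it has dropped off, positive when lifted. It stays below 15 mm above the stage's top. It need not be handled.
- nest: the bonding nest, fixed: aluminium base 160 (x) x 96 (y) x 10 mm, with two black rests 22 x 26 mm, 16 mm high, at x = -30 and +30 mm, narrower than the pane, and eight 6 mm steel pins. Origin: centre of its underside; -x roughly towards the robot. Beside the pane from x = -50 to +2 mm there are no pins: room for the fingers, down to the base 16 mm below the tops of the rests.
- nest_seat (a point): centre of the seat, on top of the rests, 26 mm above the bench; axes as the nest. The seated window's origin lies here, its length along x. The pins stand at x = +-54.5, y = +-10 mm (ends) and x = +6 and +40, y = +-24.5 mm (long sides), 1.5 mm clear of the pane all round; they end 7.5 mm above the rests, tapered from 3.5 mm up.
- loupe: black loupe, 40 mm in diameter, 34 mm high, a bystander. Origin: centre of its underside.
- usb_stick: red memory stick, 57 x 18 x 9 mm, a bystander. Origin: centre of its underside.
- caliper: digital caliper, 215 x 63 x 12 mm, lying flat, a bystander. Origin: centre of its underside, length along its y.
- glue_bottle: white glue bottle with a red cap, 41 mm in diameter, 129 mm high, a bystander. Origin: centre of its underside.
There are look-alikes about, which are no part of the job. Of the things shaped like the window, the amber one is meant.

How it is judged:
By the outcome, as a careful person would: the job done as asked, in the order asked, and still so for the second after the job is handed in, with the robot touching nothing.
It also fails if it takes over 58 s, if anything falls off the work surface, if the arm or the gripper's body presses on something with over 40 N, if the wrist force passes 120 N, or if a joint passes its speed limit or range.

## Robot

A 7-joint arm with a two-finger parallel gripper is mounted at the origin on a cart in front of the work surface, level with it; the furniture and walls round the work are solid. World frame = base frame: x ahead of the robot, y to its left, z up, the work surface at z = 0. Lengths are in m, angles in rad, forces in N, time in s.
With the tool pointing down it reaches from about 0.425 to 0.825 m from the base axis. Payload 3.6 kg.
Tool frame: the origin (TCP) lies where the fingers leave the gripper's body, on its centre line; the fingertips stand 73 mm ahead of it and the grasp point (between the pads) lies 54 mm ahead of it; x points along the fingers, y is the direction in which the jaws open and shut, and the axes are right-handed (so a half turn about x gives the same grasp; the last joint's range is limited). The gripper opens to 85 mm and grips with 20 to 120 N. Pads are 22 mm wide; open, the fingers measure 114 mm over their backs; the gripper's body (76 mm by 85 mm) begins 54 mm behind the grasp point. The pads swing forward as they close: fully open they stand 13 mm farther back than shut.
Start: joints at [1.119, 0.615, -0.013, 1.423, 0.008, 1.103, -0.04], TCP at [0.268, -0.592, 0.304] pointing down, gripper open.
Joint ranges: [-3.12, 3.12], [-0.3, 2.06], [-1.34, 1.32], [0.26, 2.42], [-1.36, 4.5], [0.01, 1.98], [-2.84, 2.84]. Speed limits (rad/s): [2.79, 2.79, 3.14, 3.14, 3.14, 3.14, 3.14].

## Interface

Orientations are given as a unit quaternion [x, y, z, w].
In Python, from station import arm, snapshot, camera_info, ticket gives the robot as it stands. Calls block until the motion is done:
- arm.movep(position, orientation): joint-space move of the TCP to a pose.
- arm.line_to(position, velocity=0.15, ori=None): straight line of the TCP; ori=None keeps the orientation; velocity is the mean speed in m/s.
- arm.move_j(angles): joint-space move.
- arm.move_gripper(opening, effort=None): opening from 0.0 (shut) to 1.0 (fully open); effort is the grip in N (None keeps the last); returns when the fingers have stopped.
- arm.pause(seconds).
- arm.ik(position, orientation): joint angles nearest the present ones, or None.
- snapshot(name): name is "scene" or "top" or "wrist"; returns the picture (420x560x3 uint8, blue, green, red); there is no depth.
- camera_info(name): a dict with "fx", "fy", "cx", "cy" (pixels), "dist_coeffs" ([k1, k2, p1, p2, k3] as OpenCV has them; the pictures are not rectified), "R" (3x3) and "t" (3): a world point X has camera coordinates R X + t; the wrist camera has in their place "T_tool_cam" (4x4, takes a point from camera to tool coordinates, whose origin is the TCP and whose axes are the tool frame's). Camera axes: x right, y down, z forward; pixel columns grow to the right and rows downward; lengths in m; the calibration is good to about 2 mm. A picture is of the moment at which its call begins: read the wrist's pose just before it. camera_info takes no time and is no camera call.
A pose or a line that the arm cannot do raises arm.MotionError and nothing moves.
- ticket.finish_job(): hands the job in, once; it reports no verdict.
Readings, each from a call of its own:
- arm.read_time(): time.
- arm.read_joint_positions(): joint angles.
- arm.read_dq(): joint speeds.
- arm.read_effort(): joint torques, N m.
- arm.read_tool_pos(): TCP position.
- arm.read_eef_rot(): TCP orientation.
- arm.read_ft_force(): force on the tool from outside, world axes, zero at the start.
- arm.read_wrist_torque(): the same for the moment, N m.
- arm.read_opening(): opening from 0.0 (shut) to 1.0 (fully open).
Only numpy, scipy, OpenCV 4.12 (cv2) and the standard library are available. Lean on these libraries where they do the work, as an engineer would, in place of code of your own. Each camera call takes 0.05 s, during which the arm holds its last target.

## Working session

There is one attempt and no reset: what is moved stays moved. The work goes in short steps, each a Python script; the robot and the scene stay as the last script left them, time stands still between calls to the robot, and variables do not carry over. Pictures are saved under pics/ and viewed, and the job is handed in when it is done.

```bash
ls -la; mkdir -p pics; python3 - <<'E'
from station import arm, snapshot, camera_info, ticket
import cv2
for n in ("scene","top","wrist"):
    im=snapshot(n); cv2.imwrite(f"pics/{n}0.png",im); print(n,camera_info(n))
print(arm.read_time(),arm.read_tool_pos(),arm.read_eef_rot(),arm.read_ft_force(),arm.read_opening())
E
```

```text
total 12
drwxr-xr-x  3 agent agent 4096 Dec  7 15:22 .
drwxr-xr-x 23 root  root  4096 Dec  7 15:22 ..
drwxr-xr-x  2 agent agent 4096 Dec  7 15:22 pics
scene {'fx': 431.0148115614579, 'fy': 431.0148115614579, 'cx': 281.55885702293403, 'cy': 210.20755646303462, 'dist_coeffs': array([-0.05433471,  0.        ,  0.        ,  0.        ,  0.        ]), 'R': array([[ 0.7976422 , -0.60293746, -0.01527562],
       [-0.38371661, -0.48776302, -0.78412295],
       [ 0.46532622,  0.63131106, -0.62041749]]), 't': array([-0.41500464,  0.2376807 ,  1.01618002])}
top {'fx': 444.3378732441103, 'fy': 444.3378732441103, 'cx': 277.9023195158835, 'cy': 210.41406752894312, 'dist_coeffs': array([-0.01311466,  0.        ,  0.        ,  0.        ,  0.        ]), 'R': array([[ 0.0224894 , -0.99964578, -0.0142318 ],
       [-0.9885716 , -0.02011321, -0.1494043 ],
       [ 0.14906513,  0.01742916, -0.98867376]]), 't': array([-0.01405933,  0.49558469,  1.27853006])}
wrist {'fx': 363.8565543271465, 'fy': 363.8565543271465, 'cx': 279.6637051016941, 'cy': 208.74373661574694, 'dist_coeffs': array([-0.08400089,  0.        ,  0.        ,  0.        ,  0.        ]), 'T_tool_cam': array([[ 1.55253232e-04, -2.62618195e-01,  9.64899818e-01,
        -7.09554530e-02],
       [ 9.99999325e-01, -1.07006363e-03, -4.52141557e-04,
         3.42427406e-04],
       [ 1.15124480e-03,  9.64899238e-01,  2.62617852e-01,
        -6.56723712e-02],
       [ 0.00000000e+00,  0.00000000e+00,  0.00000000e+00,
         1.00000000e+00]])}
0.15 [ 0.2677477  -0.59179427  0.30300777] [-0.69106235 -0.14977752  0.69135822 -0.14840262] [-0.10028147  0.55006604  0.41287958] 1.000641596306623
```

View pics/scene0.png

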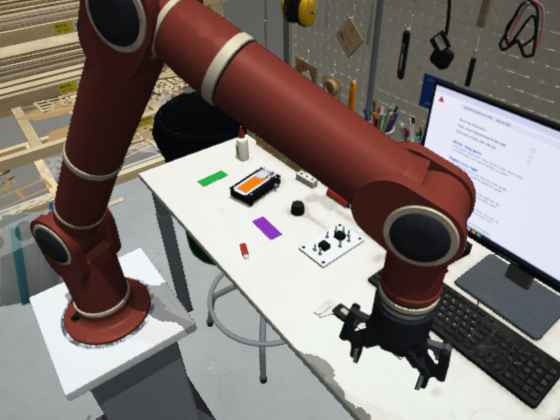

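View pics/top0.png

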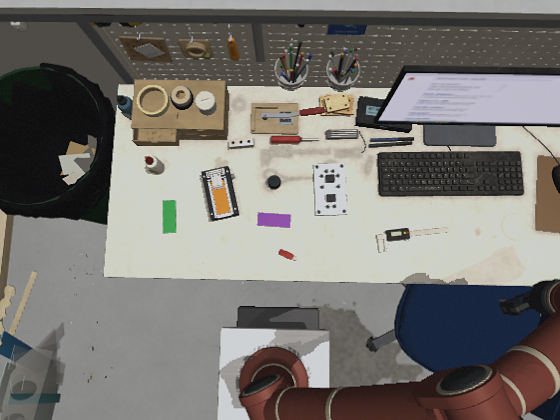

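View pics/wrist0.png

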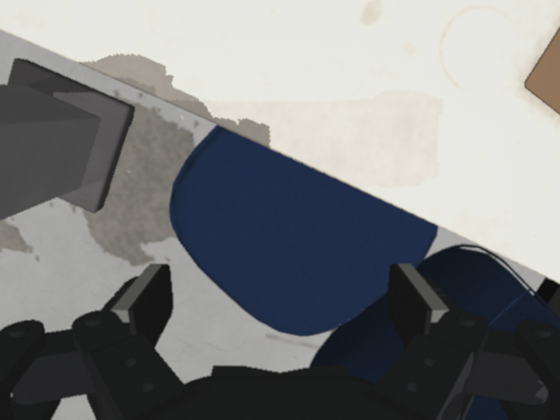

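Scene (top view): the candidates shaped like the window are the amber pane in the black stage (222,202), a green pane (169,216) and a purple pane (274,220). The amber one in the stage fits the description. The nest is at (330,190), the loupe at (273,182), the stick at (287,255), the caliper at (412,236) and the glue bottle at (152,163). Next, close crops to check.

```bash
python3 - <<'E'
import cv2,numpy as np
im=cv2.imread("pics/top0.png")
a=cv2.resize(im[155:230,190:265],(560,560),interpolation=cv2.INTER_CUBIC)
cv2.imwrite("pics/c1.png",a)
b=cv2.resize(im[155:225,300:360],(480,560),interpolation=cv2.INTER_CUBIC)
cv2.imwrite("pics/c2.png",b)
E
```

```text
(no output)
```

View pics/c1.png

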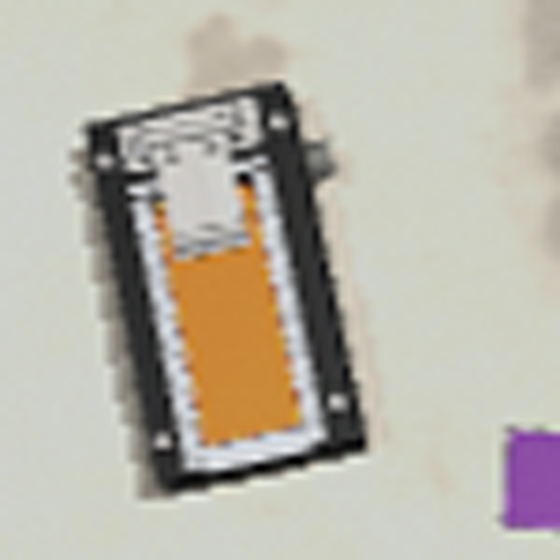

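View pics/c2.png

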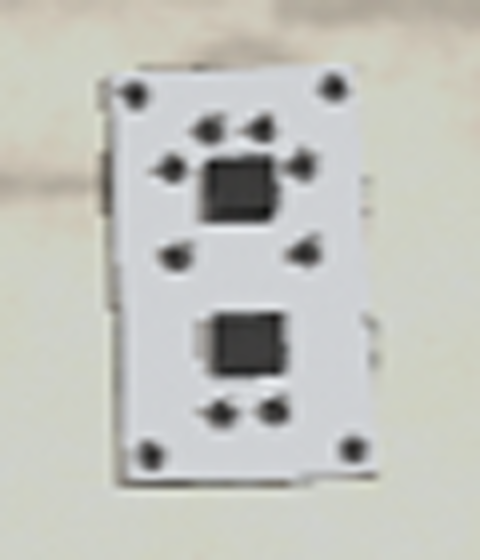

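The amber pane sits in the stage under the steel lip (crop 1), so the choice holds. Crop 2 shows the nest with its four-pin end at the top, away from the robot. That makes nest +x point away from the robot, as described. Now coarse localization.

```bash
cat > h.py <<'E'
import numpy as np, cv2
from scipy.spatial.transform import Rotation as R
from station import arm, snapshot, camera_info, ticket
def K(ci): return np.array([[ci['fx'],0,ci['cx']],[0,ci['fy'],ci['cy']],[0,0,1]])
def wcam(pos,q):
    ci=camera_info('wrist'); T=np.eye(4);T[:3,:3]=R.from_quat(q).as_matrix();T[:3,3]=pos
    W=T@ci['T_tool_cam']; Rc=W[:3,:3].T; return dict(ci,R=Rc,t=-Rc@W[:3,3])
def pix2z(ci,uv,z):
    uv=np.array(uv,float).reshape(-1,1,2)
    n=cv2.undistortPoints(uv,K(ci),ci['dist_coeffs']).reshape(-1,2)
    d=np.c_[n,np.ones(len(n))]@ci['R']; c=-ci['R'].T@ci['t']
    s=(np.atleast_1d(z)-c[2])/d[:,2]; return c+d*s[:,None]
def proj(ci,X):
    p,_=cv2.projectPoints(np.array(X,float).reshape(-1,1,3),cv2.Rodrigues(ci['R'])[0],ci['t'],K(ci),ci['dist_coeffs']); return p.reshape(-1,2)
def ori(yaw):  # tool x down, tool z = -(cos yaw, sin yaw) i.e. towards robot; camera outward
    z=-np.array([np.cos(yaw),np.sin(yaw),0]);x=np.array([0,0,-1.]);y=np.cross(z,x)
    return R.from_matrix(np.c_[x,y,z]).as_quat()
E
python3 - <<'E'
from h import *
ci=camera_info('top')
print(R.from_quat(arm.read_eef_rot()).as_matrix().round(2))
s=75/560
st=np.array([[85,125],[285,85],[368,450],[145,495]])*s+[190,155]
P=pix2z(ci,st,0.042);print('stage',P.round(4));d=(P[0]+P[1]-P[2]-P[3])/2;print(np.linalg.norm(d),np.arctan2(d[1],d[0]),np.linalg.norm(P[0]-P[1]), P.mean(0))
n=np.array([[105,72],[352,66],[377,476],[120,483]])/8+[300,155]
P=pix2z(ci,n,0.01);print('nest',P.round(4));d=(P[0]+P[1]-P[2]-P[3])/2;print(np.linalg.norm(d),np.arctan2(d[1],d[0]),np.linalg.norm(P[0]-P[1]),P.mean(0))
E
```

```text
[[-0.    0.41 -0.91]
 [ 0.   -0.91 -0.41]
 [-1.   -0.   -0.  ]]
stage [[0.6076 0.2285 0.042 ]
 [0.6256 0.1487 0.042 ]
 [0.4782 0.11   0.042 ]
 [0.4585 0.1975 0.042 ]]
0.1522495279342659 0.2308526173012786 0.08181666287998107 [0.54248889 0.17117897 0.042     ]
nest [[ 0.6461 -0.1078  0.01  ]
 [ 0.6502 -0.2024  0.01  ]
 [ 0.4917 -0.2118  0.01  ]
 [ 0.487  -0.1151  0.01  ]]
0.15902413077817562 0.05267553006268133 0.09465691201191156 [ 0.56874037 -0.1592542   0.01      ]
```

Both sizes come out right: stage 152×82–90 mm against 150×84, nest 159×95 mm against 160×96. Now wrist views of the nest and the stage.

```bash
python3 - <<'E'
from h import *
import json
out={}
for n,c,yaw in (('nest',[0.569,-0.159],0.053),('stage',[0.5425,0.171],0.231)):
    p=np.array([c[0]-0.03*np.cos(yaw),c[1]-0.03*np.sin(yaw),0.25])
    arm.movep(p,ori(yaw)); arm.pause(0.15)
    tp=arm.read_tool_pos();q=arm.read_eef_rot()
    im=snapshot('wrist');cv2.imwrite(f'pics/w_{n}.png',im)
    out[n]=[list(map(float,tp)),list(map(float,q))]
    print(n,tp,q,arm.read_time(),arm.read_ft_force())
json.dump(out,open('poses.json','w'))
E
```

```text
nest [ 0.53882088 -0.1618634   0.25007137] [ 0.70691119  0.01778734 -0.70684408  0.01821061] 2.2083 [-0.59824749  1.21270627 -0.20583327]
stage [0.51397855 0.16212404 0.24997721] [ 0.70260988  0.07985926 -0.70247318  0.08058097] 3.6417 [ 0.37463617 -0.43375065  0.12994702]
```

View pics/w_nest.png

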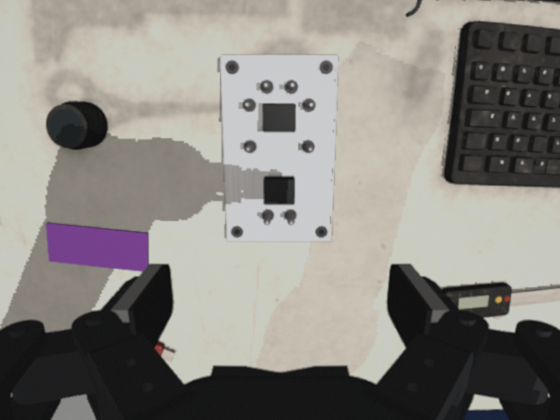

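View pics/w_stage.png

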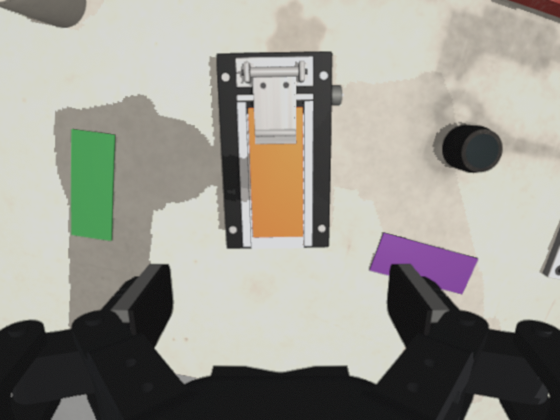

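The nest lies at pixels (220–338, 55–241) and the stage at (218–332, 52–248). The pane is amber at (250–305, 108–238), with the lip toe at row ~142. Next, zoomed crops to pick points.

```bash
python3 - <<'E'
import cv2
im=cv2.imread("pics/w_stage.png")
cv2.imwrite("pics/c3.png",cv2.resize(im[45:255,205:345],(400,600),interpolation=cv2.INTER_CUBIC)) 
cv2.imwrite("pics/c3b.png",cv2.resize(im[190:260,210:340],(780,420),interpolation=cv2.INTER_CUBIC)) 
im=cv2.imread("pics/w_nest.png")
cv2.imwrite("pics/c4.png",cv2.resize(im[50:250,210:345],(405,600),interpolation=cv2.INTER_CUBIC))
E
```

```text
(no output)
```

View pics/c3.png

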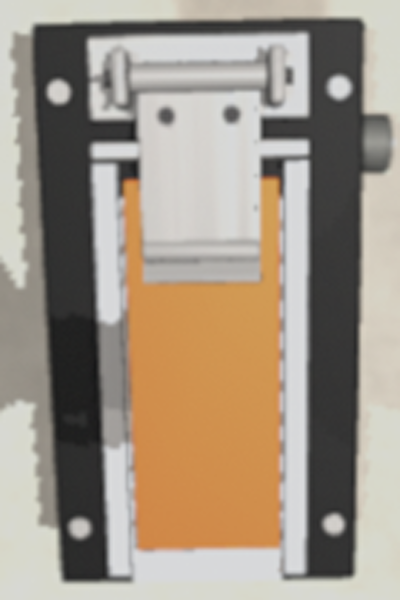

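View pics/c3b.png

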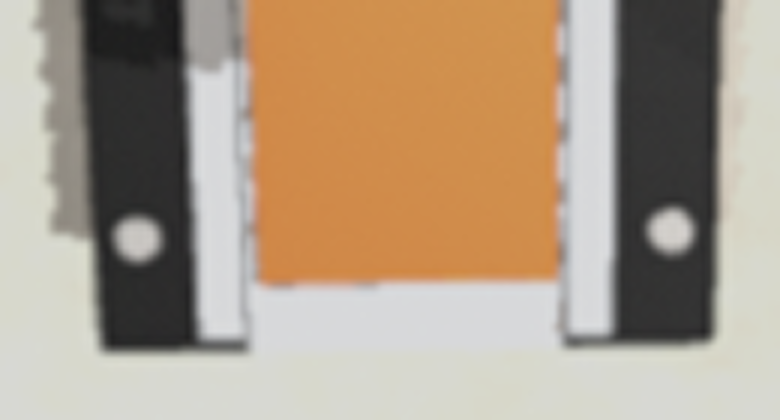

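View pics/c4.png

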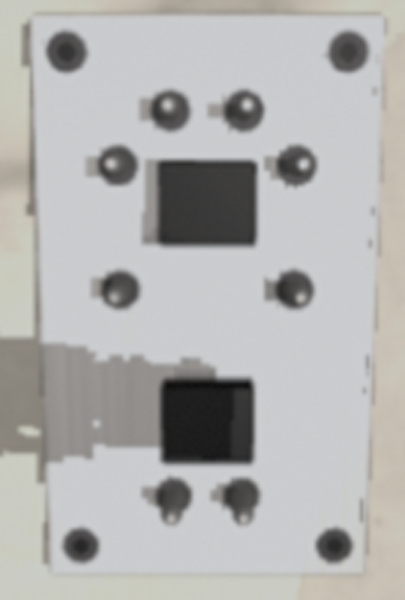

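```bash
cat > fit.py <<'E'
from h import *
import json
from scipy.optimize import least_squares
P=json.load(open('poses.json'))
def un(a,s,off): return (np.array(a,float)+.5)/s-.5+off
def place(m,x,y,yaw,z0):
    m=np.array(m,float);c,s=np.cos(yaw),np.sin(yaw)
    return np.c_[x+c*m[:,0]-s*m[:,1],y+s*m[:,0]+c*m[:,1],m[:,2]+z0]
# nest
ci=wcam(*P['nest'])
m=[[80,48,10],[80,-48,10],[-80,-48,10],[-80,48,10],[41,13,26],[41,-13,26],[19,-13,26],[19,13,26],[-41,13,26],[-41,-13,26]]
m=np.array(m)/1e3
uv=un([[31,15],[383,15],[363,572],[52,573],[159,161],[256,161],[256,245],[159,245],[162,463],[254,463]],3,[210,50])
f=lambda p:(proj(ci,place(m,p[0],p[1],p[2],0))-uv).ravel()
r=least_squares(f,[.569,-.159,.05],loss='soft_l1');print('nest',r.x,'\n',f(r.x).reshape(-1,2).round(1).tolist())
f2=lambda p:(proj(ci,place(m,p[0],p[1],p[2],p[3]))-uv).ravel()
print(' free z',least_squares(f2,[.569,-.159,.05,0]).x)
nest=r.x
# stage
ci=wcam(*P['stage'])
m=np.array([[75,42,0],[75,-42,0],[-75,42,0],[-75,-42,0],[-75,21.5,0],[-75,-21.5,0]])/1e3
uv=np.r_[un([[34,27],[361,20]],400/140,[205,45]),un([[103,350],[713,342],[248,350],[565,345]],6,[210,190])]
f=lambda p:(proj(ci,place(m,*p))-uv).ravel()
r=least_squares(f,[.5425,.171,.23,.042],loss='soft_l1');print('stage',r.x,'\n',f(r.x).reshape(-1,2).round(1).tolist())
st=r.x; c,s=np.cos(st[2]),np.sin(st[2]); e=st[:2]-.075*np.array([c,s])
pu=np.r_[un([[258,284],[558,279]],6,[210,190]),un([[122,178],[281,178]],400/140,[205,45])]
X=pix2z(ci,pu,st[3]+.003)[:,:2]-e
print('edge',e,'pane corners stage_edge frame mm',(np.c_[X@[c,s],X@[-s,c]]*1e3).round(1).tolist())
tip=un([[143,283],[261,283]],400/140,[205,45]);X=pix2z(ci,tip,st[3]+.006)[:,:2]-e
print('toe',(np.c_[X@[c,s],X@[-s,c]]*1e3).round(1).tolist())
json.dump(dict(nest=nest.tolist(),stage=st.tolist(),edge=e.tolist()),open('fit.json','w'))
# check in top picture
ct=camera_info('top');im=cv2.imread('pics/top0.png')
A=place(np.array([[75,42,0],[75,-42,0],[-75,-42,0],[-75,42,0]])/1e3,*st);B=place(np.array([[80,48,10],[80,-48,10],[-80,-48,10],[-80,48,10]])/1e3,*nest,0)
big=cv2.resize(im[150:230,190:360],None,fx=4.7,fy=4.7,interpolation=cv2.INTER_CUBIC)
for Q in (A,B): cv2.polylines(big,[np.round((proj(ct,Q)-[190,150]+.5)*4.7).astype(int)],True,(0,0,255),1)
cv2.imwrite('pics/chk.png',big)
E
python3 fit.py
```

```text
nest [ 0.56915657 -0.16018668  0.0505236 ] 
 [[-0.7, -0.4], [0.9, -0.5], [1.1, 0.9], [-0.7, 0.7], [-0.5, -0.3], [0.4, -0.3], [0.1, 0.1], [-0.1, 0.1], [-0.3, 0.2], [0.1, 0.2]]
 free z [ 0.56897498 -0.16016778  0.0504286  -0.00265211]
stage [0.5443189  0.17166693 0.2428305  0.04100601] 
 [[-0.6, 0.0], [0.6, 0.3], [-0.3, 0.1], [0.1, -0.1], [0.4, -0.2], [-0.1, -0.2]]
edge [0.4715193  0.15363311] pane corners stage_edge frame mm [[10.5, 19.8], [10.5, -20.5], [111.9, 20.2], [111.2, -20.9]]
toe [[85.0, 15.4], [84.5, -15.4]]
```

View pics/chk.png

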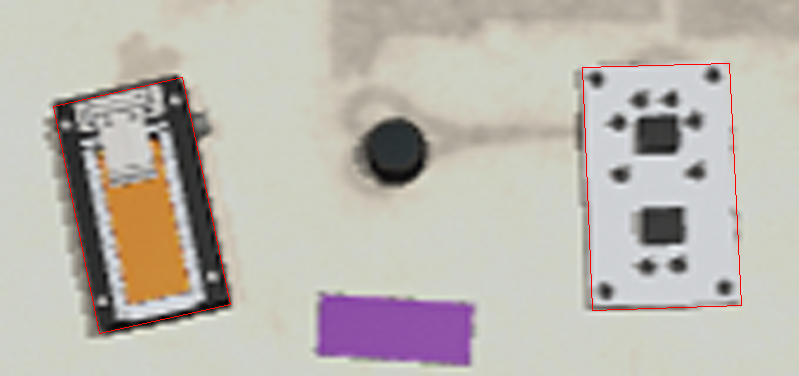

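The fit is consistent. The pane's front end is 10.5 mm behind the edge (8–14 stated), the toe is at 85 mm (84 stated), the pane measures 100×40 mm and the top is at ~0.041 m. Now press.

```bash
cat >> h.py <<'E'
import json
try:
    F=json.load(open('fit.json')); SY=F['stage'][2]; ZT=F['stage'][3]; E0=np.array(F['edge'])
except Exception: pass
def sp(x,y,z):  # stage_edge x,y (m) -> world, z absolute
    c,s=np.cos(SY),np.sin(SY); return np.array([E0[0]+c*x-s*y,E0[1]+s*x+c*y,z])
def fz(n=3):
    return np.mean([arm.read_ft_force() for _ in range(n)],0)
E
python3 - <<'E'
from h import *
arm.move_gripper(0.0,20)
q=ori(SY)
arm.movep(sp(.066,-.0003,.150),q)
arm.line_to(sp(.066,-.0003,.130),velocity=.05); arm.pause(.2)
b=[]
for i in range(5): b.append(arm.read_ft_force()); arm.pause(.02)
b=np.mean(b,0);print('bias',b,np.std(b),arm.read_time(),arm.read_opening(),arm.read_tool_pos()-sp(.066,-.0003,.130))
z=.130;log=[]
for i in range(60):
    z-=.0005
    arm.line_to(sp(.066,-.0003,z),velocity=.005)
    f=arm.read_ft_force()-b
    log.append((round(z,4),round(f[2],2)))
    if f[2]>2.0: break
print(log[-12:],arm.read_time(),arm.read_tool_pos())
json.dump(dict(b=b.tolist(),z=z),open('press.json','w'))
E
```

```text
bias [-0.00723516  0.29248808  0.04919942] 0.13004625527575875 5.7333 0.0004552455513886705 [1.11035239e-04 3.65906707e-05 2.02426631e-04]
[(0.1245, np.float64(-0.61)), (0.124, np.float64(-0.26)), (0.1235, np.float64(-0.67)), (0.123, np.float64(0.13)), (0.1225, np.float64(0.85)), (0.122, np.float64(0.61)), (0.1215, np.float64(-0.71)), (0.121, np.float64(0.03)), (0.1205, np.float64(-0.23)), (0.12, np.float64(0.72)), (0.1195, np.float64(1.07)), (0.119, np.float64(2.62))] 11.2333 [0.53575758 0.16922615 0.11918301]
```

```bash
python3 - <<'E'
from h import *
d=json.load(open('press.json'));b=np.array(d['b']);z=d['z'];log=[]
def rd():
    a=[]
    for i in range(3): a.append(arm.read_ft_force()); arm.pause(.01)
    return np.mean(a,0)-b
for i in range(40):
    f=rd()[2]; log.append((round(z,4),round(f,2)))
    if f>11.5: break
    if log[-1][0]<.105: break
    z-= .0008 if f<4 else .0003
    arm.line_to(sp(.066,-.0003,z),velocity=.005)
print(log,arm.read_time(),arm.read_tool_pos(),rd())
d['z']=z;json.dump(d,open('press.json','w'))
E
```

```text
[(0.119, np.float64(2.79)), (0.1182, np.float64(2.93)), (0.1174, np.float64(3.1)), (0.1166, np.float64(3.07)), (0.1158, np.float64(4.88)), (0.1155, np.float64(7.35)), (0.1152, np.float64(9.12)), (0.1149, np.float64(11.06)), (0.1146, np.float64(12.81))] 13.6917 [0.53579228 0.16927066 0.11602208] [-2.06319942 -1.21785589 12.29029046]
```

```bash
cat > slide.py <<'E'
from h import *
import sys
def slide(x0,x1,step=.004,v=.016,target=14.):
    d=json.load(open('press.json'));b=np.array(d['b']);z=d['z'];log=[];x=x0
    c,s=np.cos(SY),np.sin(SY)
    while x>x1+1e-6:
        a=[]
        for i in range(2): a.append(arm.read_ft_force()); arm.pause(.008)
        f=np.mean(a,0)-b
        log.append((round(x*1e3,1),round(z*1e3,2),round(f[2],1),round(f[0]*c+f[1]*s,1)))
        if f[2]>22 or f[2]<1: print('ABORT');break
        z-=np.clip((target-f[2])/6300.,-.0006,.0004)*.7
        x=max(x-step,x1)
        arm.line_to(sp(x,-.0003,z),velocity=v)
    print(log,arm.read_time(),arm.read_tool_pos(),arm.read_ft_force()-b)
    d['z']=z;d['x']=x;json.dump(d,open('press.json','w'))
    for n in ('wrist','top'):
        cv2.imwrite(f'pics/{n}_{int(x*1e4)}.png',snapshot(n))
slide(float(sys.argv[1]),float(sys.argv[2]))
E
python3 slide.py .066 .050; ls pics
```

```text
[(66.0, 114.6, np.float64(12.1), np.float64(-2.2)), (62.0, np.float64(114.39), np.float64(9.7), np.float64(1.4)), (58.0, np.float64(114.11), np.float64(9.9), np.float64(1.4)), (54.0, np.float64(113.83), np.float64(10.9), np.float64(1.6))] 15.3833 [0.52363    0.16652904 0.1160337 ] [ 2.53013874  0.20190494 12.22628229]
c1.png
c2.png
c3.png
c3b.png
c4.png
chk.png
scene0.png
top0.png
top_500.png
w_nest.png
w_stage.png
wrist0.png
wrist_500.png
```

View pics/wrist_500.png

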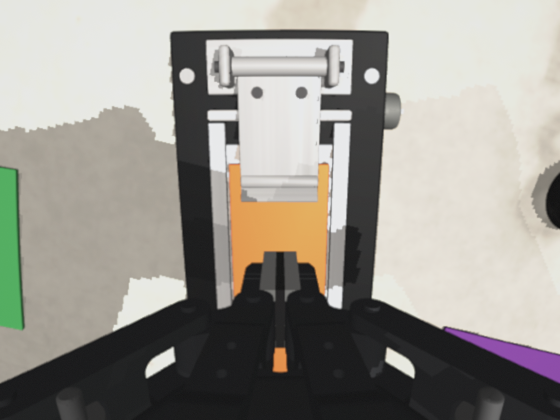

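```bash
python3 - <<'E'
import cv2
im=cv2.imread("pics/top_500.png")
cv2.imwrite("pics/c5.png",cv2.resize(im[155:230,190:265],(560,560),interpolation=cv2.INTER_CUBIC))
E
```

```text
(no output)
```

View pics/c5.png

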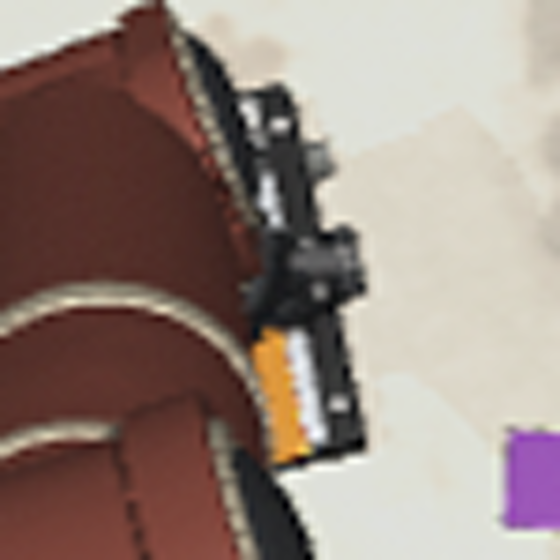

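The pane's rear end is at row ~163, well in front of the stop at row ~115, so it moved. Quantify that.

```bash
python3 - <<'E'
from h import *
p=arm.read_tool_pos();q=arm.read_eef_rot();ci=wcam(p,q)
c,s=np.cos(SY),np.sin(SY)
def toS(X): X=X[:,:2]-E0; return (np.c_[X@[c,s],X@[-s,c]]*1e3).round(1)
print('tcp',toS(p[None]))
print('rear',toS(pix2z(ci,[[230,163],[328,163]],.0432)),'stop front edge(116,z+.005)',toS(pix2z(ci,[[209,121],[351,121]],.045)))
print('pix predicted stop top edge', proj(ci,[sp(.116,.0215,.043),sp(.116,-.0215,.043)]), 'stage rear', proj(ci,[sp(.15,.042,.041),sp(.15,-.042,.041)]))
im=cv2.imread('pics/wrist_500.png');cv2.imwrite('pics/c6.png',cv2.resize(im[20:220,160:400],(720,600),interpolation=cv2.INTER_CUBIC))
E
```

```text
tcp [[53.7  0. ]]
rear [[ 99.8  19.5]
 [ 99.8 -19.6]] stop front edge(116,z+.005) [[116.3  26.8]
 [116.2 -27.8]]
pix predicted stop top edge [[223.52368863 121.54980175]
 [334.02225883 121.40686396]] stage rear [[167.9781706   31.37043823]
 [389.41442233  30.98058911]]
```

View pics/c6.png

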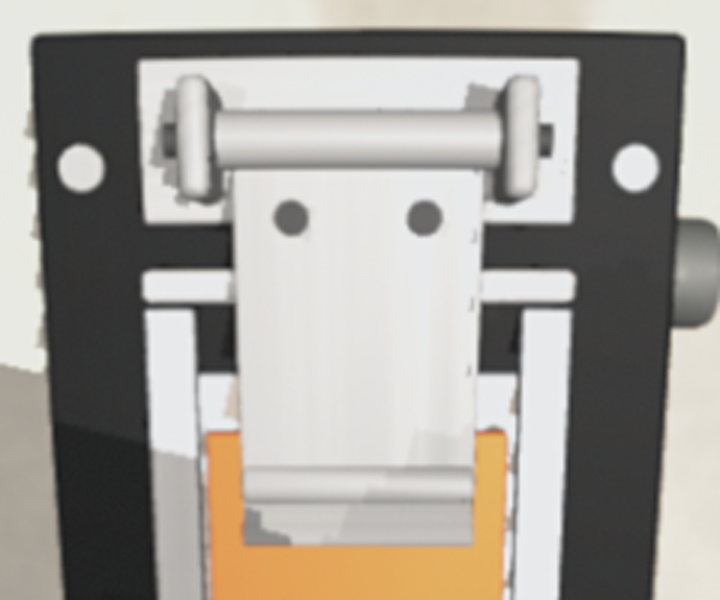

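The pane moved ~11 mm with the TCP (12.3 mm, some of it initial compliance), so it drags well. Continue.

```bash
python3 slide.py .050 .021; python3 - <<'E'
from h import *
p=arm.read_tool_pos()
c,s=np.cos(SY),np.sin(SY);X=p[:2]-E0;print('tcp',X@[c,s],X@[-s,c],p)
im=cv2.imread('pics/wrist_210.png');cv2.imwrite('pics/c7.png',cv2.resize(im[0:280,100:460],(720,560),interpolation=cv2.INTER_CUBIC))
E
```

```text
[(50.0, 113.55, np.float64(12.4), np.float64(1.7)), (46.0, np.float64(113.37), np.float64(13.6), np.float64(2.1)), (42.0, np.float64(113.32), np.float64(16.4), np.float64(0.0)), (38.0, np.float64(113.59), np.float64(15.0), np.float64(0.7)), (34.0, np.float64(113.69), np.float64(14.7), np.float64(0.5)), (30.0, np.float64(113.77), np.float64(14.7), np.float64(0.4)), (26.0, np.float64(113.85), np.float64(13.6), np.float64(0.1)), (22.0, np.float64(113.8), np.float64(14.1), np.float64(0.9))] 18.6667 [0.49464156 0.15935111 0.11594624] [ 0.90004161  0.3419577  13.47628029]
tcp 0.023832875025771333 -4.4615924384322075e-06 [0.49465403 0.15935941 0.11592566]
```

View pics/c7.png

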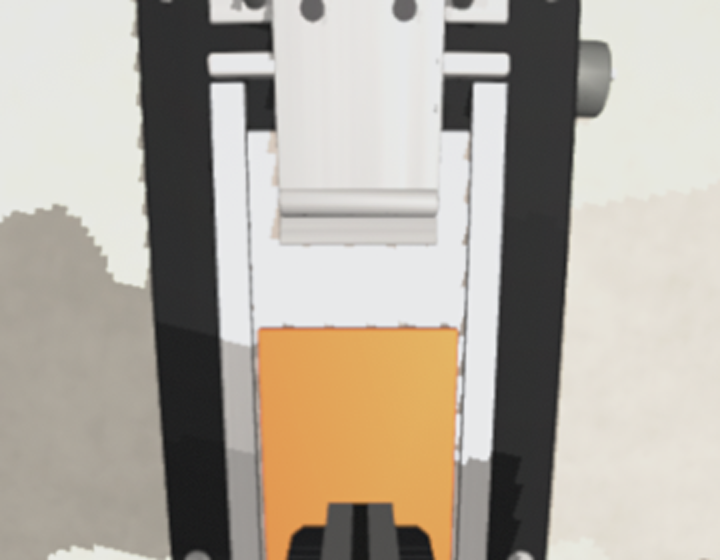

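The lip has dropped behind the pane. The rear edge is at crop row 328 (pixel row ~164), the same distance from the tool as before. Overhang is ~30 mm, so about 3 mm more, then release gently.

```bash
python3 slide.py .021 .0175; python3 - <<'E'
from h import *
d=json.load(open('press.json'));b=np.array(d['b'])
p=arm.read_tool_pos();q=arm.read_eef_rot();ci=wcam(p,q)
c,s=np.cos(SY),np.sin(SY);toS=lambda X:(np.c_[(X[:,:2]-E0)@[c,s],(X[:,:2]-E0)@[-s,c]]*1e3).round(1)
im=cv2.imread('pics/wrist_175.png')
hsv=cv2.cvtColor(im,cv2.COLOR_BGR2HSV);m=cv2.inRange(hsv,(8,100,120),(25,255,255))
rows=np.where((m[:,235:320]>0).sum(1)>40)[0];r=rows[0];print('rear row',r)
cols=np.where(m[r+15]>0)[0];print(cols.min(),cols.max())
print('rear',toS(pix2z(ci,[[cols.min(),r],[cols.max()+1,r]],.0432)),'tcp',toS(p[None]))
# lift straight up at present actual xy
z=d['z'];x=d['x']
for k in range(3):
    z+=.0015; arm.line_to(sp(x+.002*(k+1)/3,-.0003,z),velocity=.006)
arm.line_to(sp(x+.002,-.0003,z+.012),velocity=.03)
arm.line_to(sp(x+.002,-.0003,.160),velocity=.1)
print(arm.read_ft_force()-b,arm.read_time())
E
```

```text
[(21.0, 113.81, np.float64(13.6), np.float64(1.1))] 19.15 [0.49114298 0.15850793 0.11590394] [ 0.76484635  0.05250476 14.6798041 ]
rear row 164
229 328
rear [[ 65.9  19.8]
 [ 65.8 -20. ]] tcp [[20.3 -0. ]]
[-0.01283968 -0.18148564 -0.29715085] 21.525
```

```bash
python3 - <<'E'
from h import *
arm.movep(sp(-.045,-.0003,.19),ori(SY)); arm.move_gripper(.72); arm.pause(.1)
p=arm.read_tool_pos();q=arm.read_eef_rot()
im=snapshot('wrist');cv2.imwrite('pics/w_over.png',im)
json.dump([p.tolist(),np.array(q).tolist()],open('p_over.json','w'))
ci=wcam(p,q);c,s=np.cos(SY),np.sin(SY);toS=lambda X:(np.c_[(X[:,:2]-E0)@[c,s],(X[:,:2]-E0)@[-s,c]]*1e3).round(1)
hsv=cv2.cvtColor(im,cv2.COLOR_BGR2HSV);m=cv2.inRange(hsv,(8,100,110),(25,255,255))
cc=max(cv2.findContours(m,cv2.RETR_EXTERNAL,cv2.CHAIN_APPROX_NONE)[0],key=cv2.contourArea)
r=cv2.minAreaRect(cc);bx=cv2.boxPoints(r);print(bx.round(1).tolist())
for z in (.046,): print(toS(pix2z(ci,bx,z)))
print(arm.read_time(),arm.read_opening(),p)
E
```

```text
[[243.0, 30.0], [315.0, 30.0], [315.0, 205.0], [243.0, 205.0]]
[[ 64.3  19.4]
 [ 64.3 -20.3]
 [-35.4 -22.3]
 [-35.3  21.7]]
22.6667 0.7216154396935145 [0.42797436 0.14250714 0.18997241]
```

View pics/w_over.png

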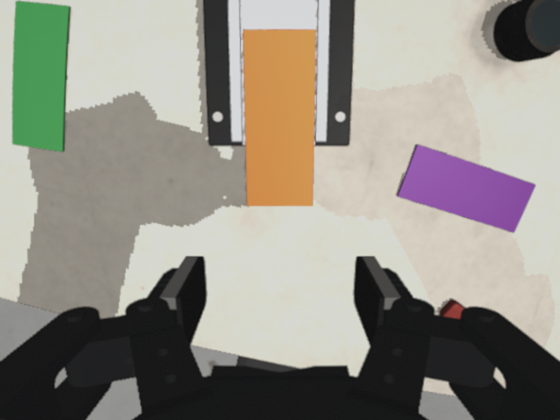

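The overhang is ~35 mm with the pane straight and the lip off it. The finger geometry in the picture puts the tips at ~67.5 mm at this opening, reaching 73 mm only when shut. Now grip the edges low on the pads so the tips clear the nest base.

```bash
python3 - <<'E'
from h import *
g=lambda z: sp(-.0195,-.0003,z)
arm.movep(g(.165),ori(SY))
arm.line_to(g(.125),velocity=.08); arm.line_to(g(.1058),velocity=.04); arm.pause(.1)
b=fz();print('before',b,arm.read_tool_pos(),arm.read_time())
arm.move_gripper(.40,20); arm.pause(.1)
print('after',fz()-b,arm.read_opening(),arm.read_time())
p=arm.read_tool_pos();q=arm.read_eef_rot();im=snapshot('wrist');cv2.imwrite('pics/w_grip.png',im)
json.dump([p.tolist(),np.array(q).tolist()],open('p_grip.json','w'))
E
```

```text
before [ 0.85649391 -0.4861718  -0.38537648] [0.45276508 0.14870054 0.10590518] 24.3167
after [-0.60383467  0.39968341  2.04614465] 0.45987171801021065 24.7333
```

View pics/w_grip.png

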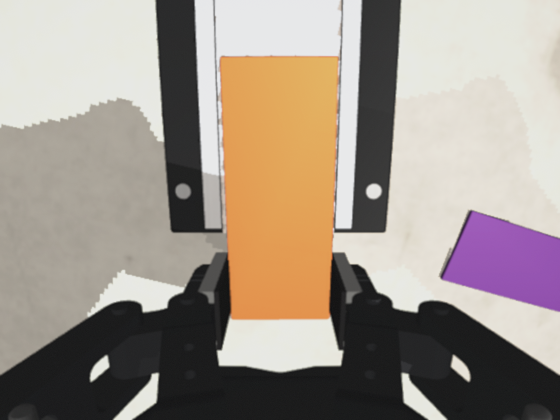

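Both pads are on the long edges, the opening reads 39 mm and the pane is straight. Lift.

```bash
python3 - <<'E'
from h import *
g=lambda z: sp(-.0195,-.0003,z)
arm.line_to(g(.118),velocity=.03); arm.line_to(g(.19),velocity=.12)
nx,ny,nyaw=F['nest']; c,s=np.cos(nyaw),np.sin(nyaw)
off=-.035
tgt=np.array([nx+c*off,ny+s*off,.16])
arm.movep(np.r_[tgt[:2],.19],ori(nyaw)); arm.line_to(np.r_[tgt[:2],.135],velocity=.1);arm.pause(.2)
p=arm.read_tool_pos();q=arm.read_eef_rot();im=snapshot('wrist');cv2.imwrite('pics/w_pre.png',im)
json.dump([p.tolist(),np.array(q).tolist()],open('p_pre.json','w'))
print(p,tgt,arm.read_opening(),arm.read_time(),arm.read_ft_force())
E
```

```text
[ 0.53462349 -0.16205393  0.13574888] [ 0.53420123 -0.16195425  0.16      ] 0.4599157862428979 28.2583 [-0.13490878  0.15020646 -0.44017746]
```

View pics/w_pre.png

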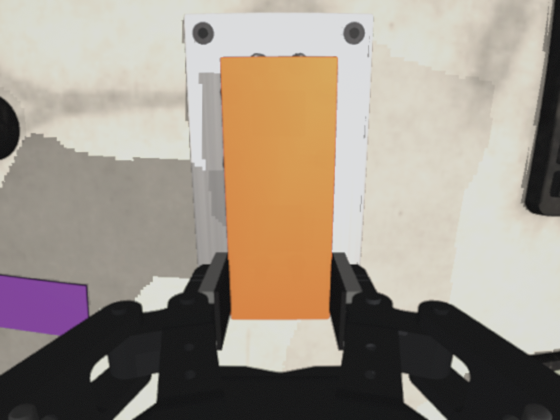

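```bash
cat > pre.py <<'E'
from h import *
from scipy.optimize import least_squares
import sys
im=cv2.imread('pics/w_pre.png'); P=json.load(open('p_pre.json'))
hsv=cv2.cvtColor(im,cv2.COLOR_BGR2HSV);m=cv2.inRange(hsv,(8,100,110),(25,255,255))
def edge(rows,side):
    o=[]
    for r in rows:
        k=np.where(m[r]>0)[0]; o.append((k.min()-.5 if side<0 else k.max()+.5))
    return np.array(o)
rows=np.arange(65,245,3)
L=np.polyfit(rows,edge(rows,-1),1);Rr=np.polyfit(rows,edge(rows,1),1)
cols=np.arange(235,326,3)
t=np.polyfit(cols,[np.where(m[:,c]>0)[0].min()-.5 for c in cols],1);bt=np.polyfit(cols,[np.where(m[:,c]>0)[0].max()+.5 for c in cols],1)
def X(v,h): # col=v0*row+v1,row=h0*col+h1
    r=(h[0]*v[1]+h[1])/(1-h[0]*v[0]); return [v[0]*r+v[1],r]
uv=np.array([X(L,t),X(Rr,t),X(Rr,bt),X(L,bt)]);print(uv.round(1).tolist())
# distortion makes lines slightly curved; fine
ci=wcam([0,0,0],[0,0,0,1]) # tool frame as world
mod=np.array([[.05,.02,0],[.05,-.02,0],[-.05,-.02,0],[-.05,.02,0]])
# pane frame: px=-tool z, py=-tool y, pz=-tool x
def pts(p): # along, lateral, yaw, toolx, pitch
    c,s=np.cos(p[2]),np.sin(p[2]); a=p[0]+c*mod[:,0]-s*mod[:,1]; l=p[1]+s*mod[:,0]+c*mod[:,1]
    return np.c_[p[3]-p[4]*(a-0.0),-l,-a]
f=lambda p:(proj(ci,pts(p))-uv).ravel()
r=least_squares(f,[.035,0,0,.0596,0]);print('free',r.x.round(4),np.abs(r.fun).max())
g=lambda p:f([p[0],p[1],p[2],.0596,0]);r2=least_squares(g,[.035,0,0]);print('fixed',r2.x.round(4),r2.fun.round(1))
E
python3 pre.py
python3 - <<'E'
import cv2
im=cv2.imread('pics/w_pre.png');cv2.imwrite('pics/c8.png',cv2.resize(im[0:200,170:390],(660,600),interpolation=cv2.INTER_CUBIC))
E
```

```text
[[219.6, 56.3], [337.5, 56.2], [329.3, 318.7], [229.4, 319.4]]
free [ 0.034  -0.0003  0.0015  0.0589 -0.0126] 0.7444493804322576
fixed [ 0.0338 -0.0003  0.0015] [-0.   0.5 -0.   0.3 -1.  -0.4  1.1 -0.9]
```

View pics/c8.png

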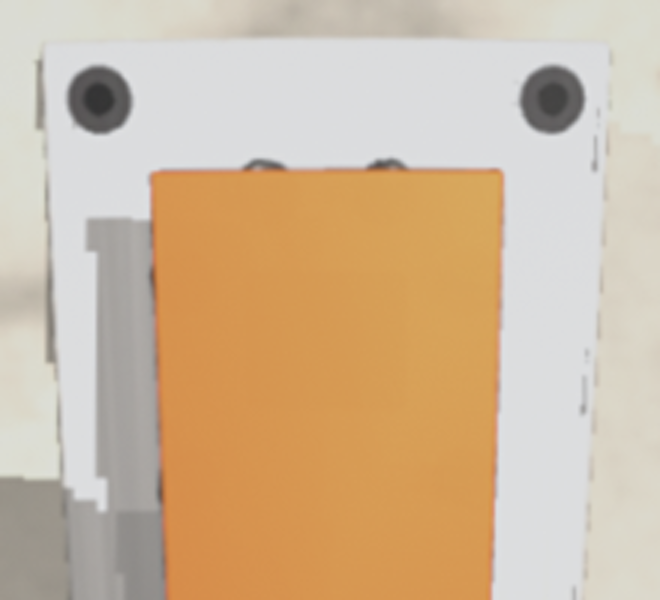

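```bash
python3 - <<'E'
from h import *
P=json.load(open('p_pre.json'));ci=wcam(*P);nx,ny,yw=F['nest'];c,s=np.cos(yw),np.sin(yw)
N=lambda a:np.array([[nx+c*x-s*y,ny+s*x+c*y,z] for x,y,z in np.array(a)/1e3])
print('rear base corners pred',proj(ci,N([[80,48,10],[80,-48,10]])).round(1).tolist(),'seen',((np.array([[44,43],[607,43]])+.5)/3-.5+[170,0]).round(1).tolist())
print('pin +x far top',proj(ci,N([[57.5,10,29.7],[57.5,-10,29.7],[57.5,10,33.5]])).round(1).tolist(),'seen',((np.array([[265,158],[388,158]])+.5)/3-.5+[170,0]).round(1).tolist())
# tool actual in nest frame
X=np.array(P[0][:2])-[nx,ny];print('tcp nest mm',(X@[c,s])*1e3,(X@[-s,c])*1e3, 'yaw',np.arctan2(*(-R.from_quat(P[1]).as_matrix()[[1,0],2])))
E
```

```text
rear base corners pred [[182.7, 13.1], [373.5, 12.8]] seen [[184.3, 14.0], [372.0, 14.0]]
pin +x far top [[256.2, 52.4], [299.8, 52.3], [255.6, 51.1]] seen [[258.0, 52.3], [299.0, 52.3]]
tcp nest mm -34.58331392630533 -0.12087778151729006 yaw 0.05050706687077302
```

The nest prediction matches this view within ~1 px. The held pane is about 0.4 mm off in x and y. I'll correct that and lower.

```bash
cat > low.py <<'E'
from h import *
nx,ny,yw=F['nest'];c,s=np.cos(yw),np.sin(yw)
def np_(x,y,z): return np.array([nx+c*x-s*y,ny+s*x+c*y,z])
want=(-.0342,.0003); cmd=np.array(want)
arm.line_to(np_(*cmd,.105),velocity=.06,ori=ori(yw));arm.pause(.2)
def act():
    p=arm.read_tool_pos();X=p[:2]-[nx,ny];return np.array([X@[c,s],-X[0]*s+X[1]*c]),p
a,p=act();cmd=cmd+(np.array(want)-a);print('act',a,p[2])
arm.line_to(np_(*cmd,.100),velocity=.03);arm.pause(.15)
a,p=act();print('act',a,p[2])
def rd(n=6):
    o=[]
    for i in range(n): o.append(arm.read_ft_force());arm.pause(.01)
    return np.mean(o,0)
b=rd(10);z=.100;log=[]
while z>.085:
    f=rd(4)-b;pz=arm.read_tool_pos()[2];log.append((round(z*1e3,1),round(pz*1e3,1),[round(v,1) for v in f]))
    if f[2]>1.6:
        f=rd(6)-b
        if f[2]>1.3: break
    z-=.001 if z>.0915 else .0006
    arm.line_to(np_(*cmd,z),velocity=.005)
print(*log,sep='\n');print(arm.read_time(),rd()-b,arm.read_opening())
json.dump(dict(cmd=cmd.tolist(),z=z,b=b.tolist()),open('low.json','w'))
p=arm.read_tool_pos();q=arm.read_eef_rot();json.dump([p.tolist(),np.array(q).tolist()],open('p_low.json','w'))
cv2.imwrite('pics/w_low.png',snapshot('wrist'))
E
python3 low.py
```

```text
act [-0.03397366  0.00020397] 0.10536920071706297
act [-0.03439754  0.00036809] 0.09999821265224752
(100.0, np.float64(100.1), [np.float64(-0.1), np.float64(0.1), np.float64(-0.0)])
(99.0, np.float64(99.0), [np.float64(-0.0), np.float64(-0.1), np.float64(-0.2)])
(98.0, np.float64(98.0), [np.float64(0.0), np.float64(0.8), np.float64(-0.1)])
(97.0, np.float64(97.0), [np.float64(-0.0), np.float64(-0.2), np.float64(-0.2)])
(96.0, np.float64(96.0), [np.float64(0.4), np.float64(0.0), np.float64(0.2)])
(95.0, np.float64(95.0), [np.float64(0.2), np.float64(0.3), np.float64(0.2)])
(94.0, np.float64(94.0), [np.float64(-0.4), np.float64(0.1), np.float64(-0.6)])
(93.0, np.float64(93.0), [np.float64(0.2), np.float64(0.3), np.float64(0.1)])
(92.0, np.float64(92.0), [np.float64(0.2), np.float64(0.2), np.float64(-0.2)])
(91.0, np.float64(91.0), [np.float64(0.4), np.float64(0.2), np.float64(-0.2)])
(90.4, np.float64(90.4), [np.float64(0.3), np.float64(0.4), np.float64(-0.3)])
(89.8, np.float64(89.8), [np.float64(0.1), np.float64(-0.0), np.float64(-0.7)])
(89.2, np.float64(89.2), [np.float64(0.0), np.float64(0.3), np.float64(-0.1)])
(88.6, np.float64(88.6), [np.float64(0.8), np.float64(0.5), np.float64(-0.1)])
(88.0, np.float64(88.3), [np.float64(0.1), np.float64(0.4), np.float64(2.7)])
34.6917 [0.34076844 0.42372253 3.17614321] 0.4620774788145409
```

View pics/w_low.png

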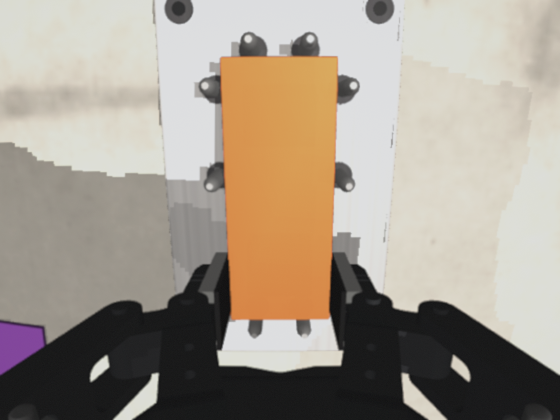

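Contact came at TCP 88.4 mm (88.6 expected) with 3 N. The pane lies inside all eight pins: ends at rows ~45 and ~328, sides at columns ~210 and ~348. Release and rise.

```bash
python3 - <<'E'
from h import *
d=json.load(open('low.json'));nx,ny,yw=F['nest'];c,s=np.cos(yw),np.sin(yw)
def np_(x,y,z): return np.array([nx+c*x-s*y,ny+s*x+c*y,z])
cmd=d['cmd'];b=np.array(d['b'])
arm.move_gripper(.52);arm.move_gripper(.72);arm.pause(.1)
print(arm.read_ft_force()-b,arm.read_opening())
arm.line_to(np_(*cmd,.10),velocity=.03);arm.line_to(np_(*cmd,.15),velocity=.1)
arm.line_to(np_(-.04,0,.22),velocity=.15);arm.pause(.15)
p=arm.read_tool_pos();q=arm.read_eef_rot();json.dump([p.tolist(),np.array(q).tolist()],open('p_fin.json','w'))
im=snapshot('wrist');cv2.imwrite('pics/w_fin.png',im);print(arm.read_time(),arm.read_ft_force()-b)
cv2.imwrite('pics/s_fin.png',snapshot('scene'))
cv2.imwrite('pics/c9.png',cv2.resize(im[40:260,190:370],(490,600),interpolation=cv2.INTER_CUBIC))
ci=wcam(p,q)
hsv=cv2.cvtColor(im,cv2.COLOR_BGR2HSV);m=cv2.inRange(hsv,(8,100,110),(25,255,255))
cc=max(cv2.findContours(m,cv2.RETR_EXTERNAL,cv2.CHAIN_APPROX_NONE)[0],key=cv2.contourArea)
bx=cv2.boxPoints(cv2.minAreaRect(cc));X=pix2z(ci,bx,.029)[:,:2]-[nx,ny];print(bx.round(1).tolist(),(np.c_[X@[c,s],X@[-s,c]]*1e3).round(1).tolist())
E
```

```text
[1.62002189 0.42484336 0.77947872] 0.7195484108063454
37.45 [-0.25157208 -0.44829112  0.75344866]
[[250.0, 72.0], [308.0, 72.0], [308.0, 214.0], [250.0, 214.0]] [[50.2, 20.1], [50.2, -19.4], [-50.4, -21.1], [-50.3, 22.1]]
```

View pics/c9.png

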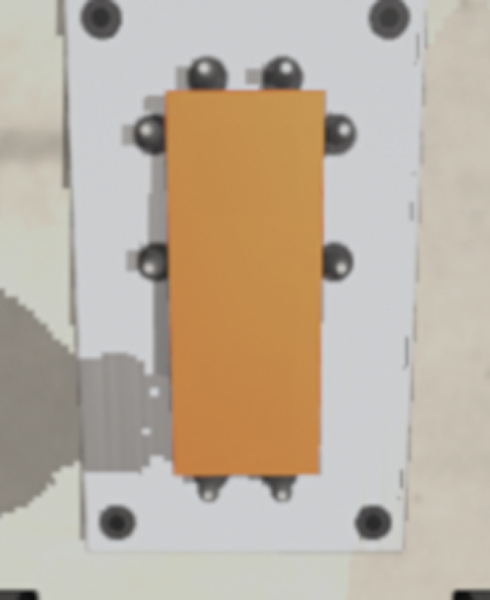

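View pics/s_fin.png

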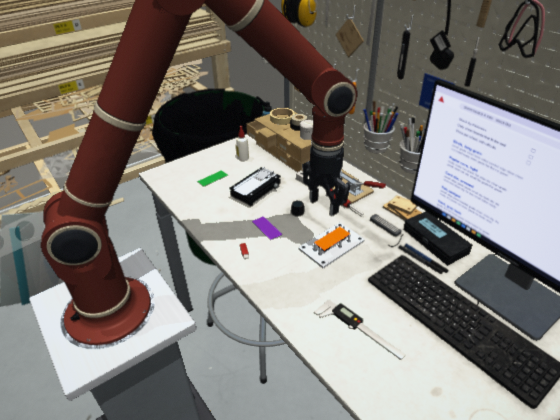

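```bash
python3 - <<'E'
from h import *
nx,ny,yw=F['nest'];c,s=np.cos(yw),np.sin(yw)
P=json.load(open('p_fin.json'));ci=wcam(*P)
uv=(np.array([[165,90],[326,89.5],[320.5,475],[173,475.5]])+.5)/[490/180,600/220]-.5+[190,40]
for z in (.026,.029,.032):
    X=pix2z(ci,uv,z)[:,:2]-[nx,ny];A=np.c_[X@[c,s],X@[-s,c]]*1e3
    print(z,A.round(1).tolist(),'wr',round(A[0,1]-A[1,1],2),'wf',round(A[3,1]-A[2,1],2),'len',round(A[:2,0].mean()-A[2:,0].mean(),2))
im=cv2.imread('pics/s_fin.png');cv2.imwrite('pics/c10.png',cv2.resize(im[215:275,290:375],(800,565),interpolation=cv2.INTER_CUBIC))
E
```

```text
0.026 [[50.1, 20.1], [50.1, -20.6], [-51.1, -20.9], [-51.2, 20.0]] wr 40.71 wf 40.85 len 101.28
0.029 [[49.8, 19.9], [49.9, -20.3], [-50.3, -20.7], [-50.4, 19.7]] wr 40.25 wf 40.39 len 100.12
0.032 [[49.5, 19.7], [49.6, -20.1], [-49.4, -20.4], [-49.5, 19.5]] wr 39.78 wf 39.92 len 98.97
```

View pics/c10.png

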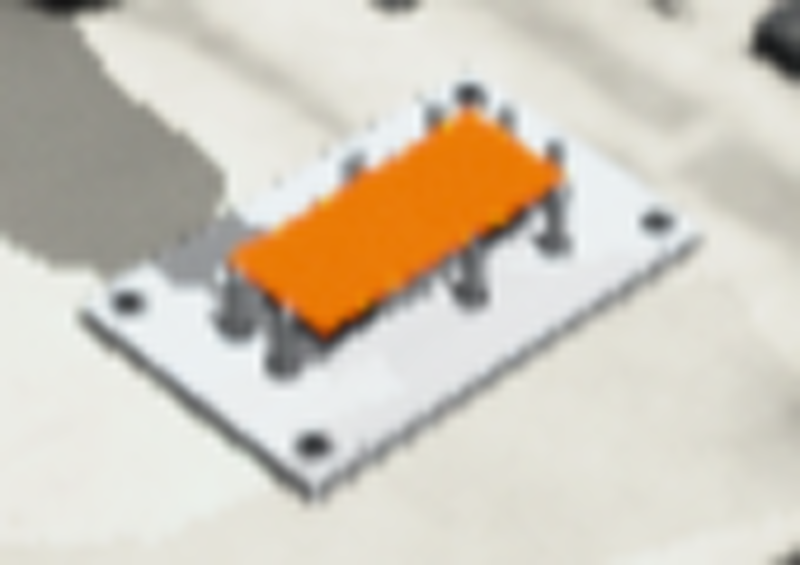

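The scene view makes me check the height more strictly. Project both hypotheses, seated versus resting on the pins.

```bash
python3 - <<'E'
from h import *
nx,ny,yw=F['nest'];c,s=np.cos(yw),np.sin(yw);ci=camera_info('scene')
N=lambda a:np.array([[nx+c*x-s*y,ny+s*x+c*y,z] for x,y,z in np.array(a,float)/1e3])
im=cv2.imread('pics/s_fin.png');S=10
cr=cv2.resize(im[215:275,295:370],None,fx=S,fy=S,interpolation=cv2.INTER_NEAREST)
P=lambda a:np.round((proj(ci,N(a))-[295,215]+.5)*S).astype(int)
box=lambda z:P([[50,20,z],[50,-20,z],[-50,-20,z],[-50,20,z]])
cv2.polylines(cr,[box(29)],True,(255,0,0),1);cv2.polylines(cr,[box(36.5)],True,(0,255,0),1)
cv2.polylines(cr,[P([[80,48,10],[80,-48,10],[-80,-48,10],[-80,48,10]])],True,(255,0,255),1)
for x,y in [(54.5,10),(54.5,-10),(-54.5,10),(-54.5,-10),(6,24.5),(40,24.5),(6,-24.5),(40,-24.5)]:
    a=P([[x,y,10],[x,y,33.5]]);cv2.line(cr,tuple(map(int,a[0])),tuple(map(int,a[1])),(255,255,0),1)
cv2.imwrite('pics/c11.png',cr)
hsv=cv2.cvtColor(im,cv2.COLOR_BGR2HSV)[215:275,295:370];m=cv2.inRange(hsv,(5,150,110),(25,255,255))
k=np.argwhere(m)[:,::-1]+[295,215];print('centroid seen',k.mean(0),[proj(ci,N([[0,0,z]])).round(1).tolist() for z in (29,36.5)])
w=cv2.imread('pics/w_fin.png');cw=wcam(*json.load(open('p_fin.json')))
w=cv2.resize(w[55:235,215:345],None,fx=3.3,fy=3.3,interpolation=cv2.INTER_NEAREST)
for x,y in [(54.5,10),(54.5,-10),(-54.5,10),(-54.5,-10),(6,24.5),(40,24.5),(6,-24.5),(40,-24.5)]:
    a=np.round((proj(cw,N([[x,y,33.5]]))-[215,55]+.5)*3.3).astype(int)[0];cv2.circle(w,tuple(map(int,a)),3,(255,255,0),1)
cv2.imwrite('pics/c12.png',w)
E
```

```text
centroid seen [331.69836957 238.10326087] [[[331.6, 237.9]], [[331.8, 235.8]]]
```

View pics/c11.png

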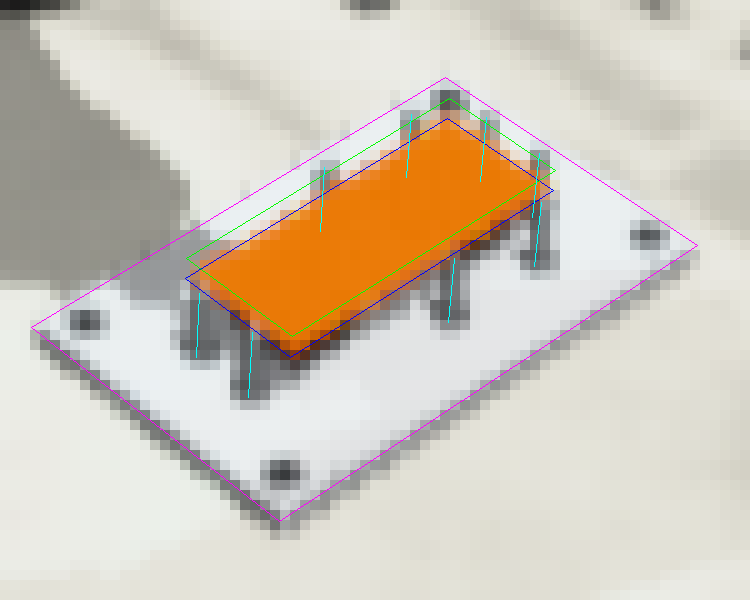

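View pics/c12.png

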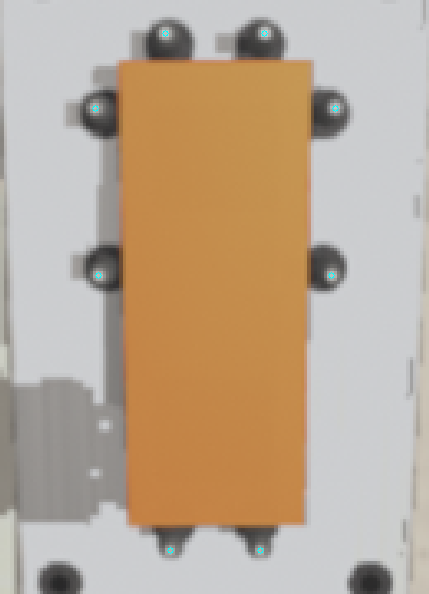

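The seated outline (blue, centroid row 237.9) matches what is seen (238.1). Resting on the pins would give 235.8. The pin tips all project onto the highlights just outside the pane. Hand in.

```bash
python3 - <<'E'
from h import *
print(arm.read_time(),arm.read_tool_pos());print(ticket.finish_job())
E
```

```text
37.5 [ 0.52877088 -0.16204663  0.21887887]
the job is handed in; nothing more can be done
None
```

The amber window is lying in the pin nest, released, and I handed the job in at 37.5 s of the 58 s allowed.

**What I did:** I pressed the pane with closed fingertips at about 10–16 N and slid it out until about 35 mm overhung the front; the lip had dropped off behind it. I then gripped it by its long edges with 20 N, lifted it and lowered it into the nest at about 5 mm/s. It touched down with about 3 N, at the height expected, before I let go.

**Last checks:**
- **Position:** the wrist picture puts the pane within about 0.5 mm of the seat centre and parallel to it, inside all eight pins.
- **Height:** its position in the scene picture matches lying on the rests (row 238.1 seen, 237.9 predicted). Resting on the pins would have given 235.8.
- **Bystanders:** they look undisturbed in the scene view; I did not measure their positions.

**What disagreed:**
- Overhang readings ranged from 34 to 35.5 mm.
- Fitting the nest's height from the picture put it 2.7 mm low, so I used the stated height, and contact agreed with it.
- The press ran a little under 12 N early in the slide, and the pane lagged the fingers by about 1 mm there.

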